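# Vent the humidity chamber and hold its sprung cover

## Task

First lower the open lid of the flat slide box gently until it is fully shut, so that the damp air cannot reach the slides. Then vent the humidity chamber by its bar handle: raise the sprung cover past its balance point, bring it back to just below the balance point (about ten degrees below it), and finish still holding it there, at rest, ready to drop shut when let go. Leave everything else on the bench where it is, and the slide box shut.

Things in the scene. Friction and masses are not known exactly. Their poses are not given: they have to be found in the camera images.
- chamber: white humidity chamber, fixed to the bench: open-topped case 180 mm deep (its x) by 260 mm wide (its y) by 100 mm high, shut by the cover. Origin at the centre of its underside; its x axis points away from its front panel towards the hinge side, z up. It stands to the left or right of the slide box.
- cover (a joint): angle of the chamber's cover in rad: 0 shut (level), growing as it is raised, stop at 1.4. The hinge is the level far edge of the case. The cover is 180 x 260 x 12 mm, white frame with a clear pane, 0.95 kg, with an over-centre spring: its balance point is at 1.0 rad (57 degrees). Below it the cover falls shut by itself, above it springs up to the stop. At the handle this takes about 1.4 N at 0 rad, 0.4 N at 0.85 rad, and 1.3 N the other way at the stop.
- cover_bar (a point): middle of the cover's steel bar handle: a round bar 14 mm thick, parallel to the hinge, 130 mm between the arms (12 mm thick) that carry its ends, 230 mm from the hinge line. It runs 50 mm in front of the cover's front edge, in the cover's mid-plane, with free space all round, and goes on turning with the cover; shut, it is 106 mm above the bench. The point's axes turn with the cover: its y axis is along the bar, its -x axis points from the hinge to the bar.
- cover_hinge (a point): middle of the cover's hinge line, 106 mm above the bench; the cover's mid-plane contains it.
- slide_box: flat grey slide box, fixed to the bench: base 110 mm deep (its x) by 200 mm wide (its y) by 35 mm high. Origin at the centre of its underside; its x axis points towards the hinge side, z up.
- slide_lid (a joint): angle of the slide box's lid in rad: 0 shut (level on the base), growing as it opens. It starts open at 1.0 to 1.5 rad. The hinge is stiff: the lid stays where it is left, and 1 to 2 N at its edge moves it. The lid is a shallow tray, 110 x 200 x 14 mm, 0.1 kg, with a small tab 40 mm wide that sticks out 10 mm from its front edge.
- slide_lid_hinge (a point): middle of the slide box lid's hinge line, at the base's far top edge, 35 mm above the bench. The lid's underside edge starts here; its outer face lies 14 mm from it. The point's axes turn with the lid: its y axis is along the hinge, -x runs along the lid to its free edge.
- slide_lid_edge (a point): middle of the free edge of the lid's outer face, 110 mm from the hinge along the lid; shut, 49 mm above the bench.
- dish: clear flat dish, 94 mm across, 17 mm high; a loose bystander, not to be disturbed. Origin at the centre of its underside.
- jar: small capped jar, 40 mm across, 60 mm high; a loose bystander, not to be disturbed. Origin at the centre of its underside.
- reagent: amber bottle, 60 mm across, 130 mm high; a loose bystander, not to be disturbed. Origin at the centre of its underside.
- beaker: open beaker, 68 mm across, 85 mm high; a loose bystander, not to be disturbed. Origin at the centre of its underside.
- pot: small capped jar, 54 mm across, 50 mm high; a loose bystander, not to be disturbed. Origin at the centre of its underside.
- tip_box: block-shaped tip box, 70 x 110 x 51 mm; a loose bystander, not to be disturbed. Origin at the centre of its underside.
- tweezers: flat steel tweezers, 130 x 10 x 6 mm; a loose bystander, not to be disturbed. Origin at the centre of its underside.
Not all that is in view belongs to the job. Several things have the shape of the slide_box; the one meant has the colours described above.

How it is judged:
By the outcome, as a careful person would: the job done as asked, in the order asked, and still so for the second after the job is handed in, while the arm keeps its last pose, push and grip.
It also fails if it takes over 56 s, if anything falls off the work surface, if the arm or the gripper's body presses on something with over 40 N, if the wrist force passes 120 N, or if a joint passes its speed limit or range.

## Robot

A 7-joint arm with a two-finger parallel gripper is mounted at the origin on the work surface. World frame = base frame: x ahead of the robot, y to its left, z up, the work surface at z = 0. Lengths are in m, angles in rad, forces in N, time in s.
With the tool pointing down it reaches from about 0.4 to 0.85 m from the base axis. Payload 10.4 kg.
Tool frame: the origin (TCP) lies at the very end of the fingers, on their centre line; the grasp point (between the pads) lies 19 mm behind it (manip.grip_depth is the distance from the TCP to the grasp point, in m); z points along the fingers, x is the direction in which the jaws open and shut, and the axes are right-handed (so a half turn about z gives the same grasp; the last joint's range is limited). The gripper opens to 85 mm and grips with 20 to 120 N. Pads are 22 mm wide; open, the fingers measure 114 mm over their backs; the gripper's body (76 mm by 85 mm) begins 54 mm behind the grasp point. The pads swing forward as they close: fully open they stand 13 mm farther back than shut.
Start: joints at [-1.296, 0.332, -0.065, 1.46, 0.022, 1.35, -0.088], TCP at [0.183, 0.598, 0.231] pointing down, gripper open.
Joint ranges: [-2.6, 2.6], [-0.5, 2.12], [-1.47, 1.34], [0.16, 2.42], [-1.27, 4.41], [0.06, 2.06], [-2.6, 2.6]. Speed limits (rad/s): [2.22, 2.22, 2.79, 2.79, 3.14, 3.14, 3.14].

## Interface

Orientations are given as a unit quaternion [x, y, z, w].
In Python, from workcell import manip, cams gives the robot as it stands. The module is installed in compiled form; this text tells all that it offers.
- The arm moves only by the tool move_arm, never from a script. Its arguments are lists of equal length, an entry for each row: "claw": the opening, from 0 (shut) to 1 (fully open); "dp": the shift along the tool's x, y, z as a fraction of full scale, a list of three; "turn": the turn, a rotation vector about the tool's x, y, z as a fraction of full scale, a list of three. A call has 1 to 8 rows; each row shifts and turns the commanded pose from where the row before left it, along the tool's axes as they then stand; what a row does not reach is not made up. Full scale, the value 1, is 200 mm for a shift and 45 degrees for a turn. A row lasts 1/12 s, in which the tool goes at most 41.7 mm and 7.16 degrees, less where a joint would pass 70% of its speed; a pose out of reach is approached as far as the arm can. A call with a number of a shift or a turn outside -1 to 1 is refused whole. A call with a gripper value outside its range is refused whole. The fingers move at their own pace and stop on an object; "grip_force" is the grip in N (left out, the last holds). Time passes only in rows, so rows that do not move let the fingers close. It gives the time, the measured TCP pose, the force and the opening at its end, in the units of the state.
- manip.get_obs(): the state, without advancing time (a new reading comes with each control period).
- cams.camera(name): name is "scene" or "side" or "wrist"; returns the picture (480x640x3 uint8, red, green, blue); there is no depth.
- cams.camera_info(name): a dict with "fx", "fy", "cx", "cy" (pixels), "pose" (4x4, takes a point from camera to world coordinates); the wrist camera has in their place "tool_from_camera" (4x4, takes a point from camera to tool coordinates, whose origin is the TCP and whose axes are the tool frame's). Camera axes: x right, y down, z forward; pixel columns grow to the right and rows downward; lengths in m; the calibration is good to about 2 mm. A picture is of the moment at which its call begins: read the wrist's pose just before it. camera_info takes no time and is no camera call.
- manip.hand_in(): hands the job in, once; it reports no verdict.
The state is a dict: "clock": time; "joint_pos": joint angles; "joint_velocities": joint speeds; "tau": joint torques, N m; "position": TCP position; "ee_rot": TCP orientation; "ft_force": force on the tool from outside, world axes, zero at the start; "torque": the same for the moment, N m; "grip_width": opening from 0.0 (shut) to 1.0 (fully open).
Only numpy, scipy, OpenCV 4.12 (cv2) and the standard library are available. Lean on these libraries where they do the work, as an engineer would, in place of code of your own. Each camera call takes 0.05 s, during which the arm holds its last target.

## Working session

There is one attempt and no reset: what is moved stays moved. The work goes in short steps, Python scripts to look and compute and a tool call to move; the robot and the scene stay as the last step left them, time stands still between calls to the robot, and variables do not carry over. Pictures are saved under pics/ and viewed, and the job is handed in when it is done.

Besides the shell and the picture viewer there is one more tool, called as name(argument=value, ...), one argument or row to a line, values as JSON. move_arm: Moves the arm, as the interface text tells. Shift numbers are shares of 200 mm and turn numbers shares of 45 degrees, none past 1 either way. Its arguments: {"type":"object","properties":{"claw":{"type":"array","items":{"type":"number"}},"dp":{"type":"array","items":{"type":"array","items":{"type":"number"}}},"turn":{"type":"array","items":{"type":"array","items":{"type":"number"}}},"grip_force":{"type":"number"}},"required":["claw","dp","turn"]}

```bash
ls; mkdir -p pics; python3 - <<'E'
from workcell import manip, cams
import cv2
print(manip.get_obs(), manip.grip_depth)
for n in ["scene","side"]:
    im=cams.camera(n); cv2.imwrite(f"pics/{n}0.png",im[:,:,::-1]); print(n,cams.camera_info(n))
print(cams.camera_info("wrist"))
E
```

```text
pics
{'clock': 0.0, 'joint_pos': array([-1.29560572,  0.33291398, -0.06469395,  1.4609708 ,  0.02157787,
        1.34992101, -0.08848698]), 'joint_velocities': array([-9.89585310e-05,  5.30208858e-05,  9.89217985e-04, -1.01272729e-03,
        1.58700026e-03, -4.89274059e-04,  1.07640474e-03]), 'tau': array([-4.10475222e-04, -6.25444365e+01,  4.86177730e-02, -3.91607666e+01,
        1.60815421e-02,  9.59867612e-03, -8.18061096e-06]), 'position': array([0.18326674, 0.59711036, 0.23047555]), 'ee_rot': array([ 8.04171944e-01,  5.94396254e-01, -5.94807769e-04,  4.71982422e-04]), 'ft_force': array([-0.13575468,  0.28184253,  0.48619127]), 'torque': array([-0.01407256, -0.05466394,  0.00514361]), 'grip_width': 1.0050029716265012} 0.0187
scene {'fx': 611.8616632981566, 'fy': 611.8616632981566, 'cx': 324.7230353095601, 'cy': 241.82959174492433, 'pose': array([[ 0.87077999,  0.29719425, -0.39168583,  1.16962614],
       [ 0.49154698, -0.54423956,  0.67984179, -1.10186004],
       [-0.01112585, -0.78452462, -0.61999786,  1.1042909 ],
       [ 0.        ,  0.        ,  0.        ,  1.        ]])}
side {'fx': 469.4016985458522, 'fy': 469.4016985458522, 'cx': 327.94091722760044, 'cy': 233.91816734329427, 'pose': array([[-0.76227662, -0.3530969 ,  0.54245454, -0.20788649],
       [-0.64724834,  0.41841622, -0.6371793 ,  0.88018307],
       [-0.00198574, -0.83680968, -0.54749028,  0.84236197],
       [ 0.        ,  0.        ,  0.        ,  1.        ]])}
{'fx': 375.4350652303541, 'fy': 375.4350652303541, 'cx': 319.3265280348982, 'cy': 237.1891407029505, 'tool_from_camera': array([[ 9.99999998e-01,  3.90190530e-05, -4.85467236e-05,
        -4.54973005e-04],
       [-2.33291940e-05,  9.57354727e-01,  2.88915086e-01,
        -7.52513525e-02],
       [ 5.77496283e-05, -2.88915084e-01,  9.57354726e-01,
        -1.43516937e-01],
       [ 0.00000000e+00,  0.00000000e+00,  0.00000000e+00,
         1.00000000e+00]])}
```

View pics/scene0.png

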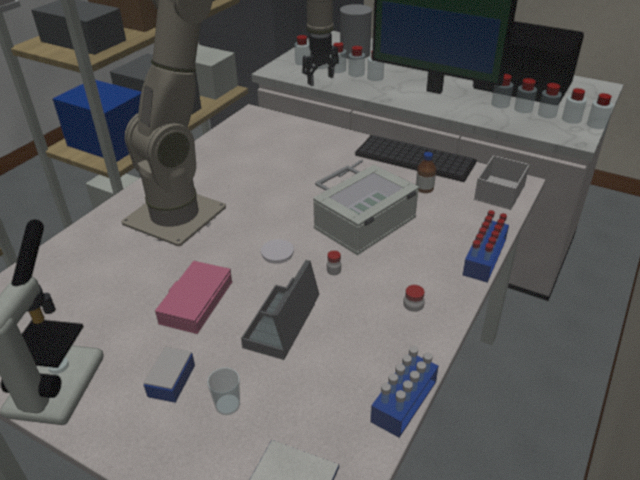

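View pics/side0.png

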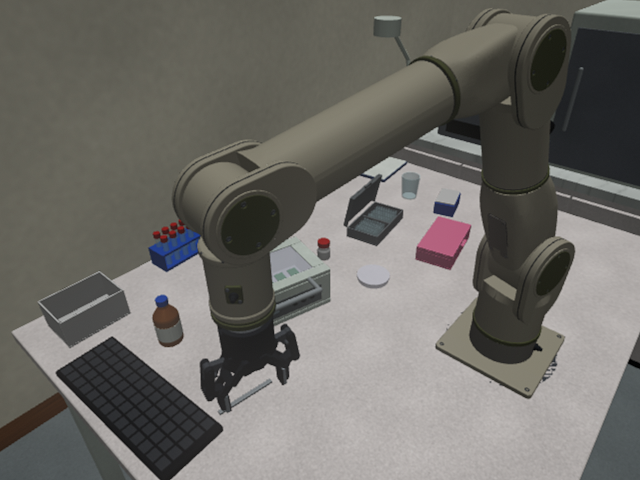

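```bash
cat > h.py <<'E'
import numpy as np, cv2
from scipy.spatial.transform import Rotation as R
from workcell import manip, cams
def ray(n,uv,T=None):
    i=cams.camera_info(n); P=i["pose"] if T is None else T
    d=P[:3,:3]@np.array([(uv[0]-i["cx"])/i["fx"],(uv[1]-i["cy"])/i["fy"],1]); return P[:3,3],d/np.linalg.norm(d)
def plane(n,uv,z,T=None):
    o,d=ray(n,uv,T); return o+d*(z-o[2])/d[2]
def tri(rs):
    A=np.zeros((3,3));b=np.zeros(3)
    for o,d in rs:
        M=np.eye(3)-np.outer(d,d);A+=M;b+=M@o
    p=np.linalg.solve(A,b); return p,[np.linalg.norm((np.eye(3)-np.outer(d,d))@(p-o)) for o,d in rs]
def proj(n,p,T=None):
    i=cams.camera_info(n); P=i["pose"] if T is None else T
    c=P[:3,:3].T@(np.array(p)-P[:3,3]); return np.array([i["fx"]*c[0]/c[2]+i["cx"],i["fy"]*c[1]/c[2]+i["cy"]])
def wristT(o=None):
    o=o or manip.get_obs(); T=np.eye(4); T[:3,:3]=R.from_quat(o["ee_rot"]).as_matrix(); T[:3,3]=o["position"]
    return T@cams.camera_info("wrist")["tool_from_camera"]
def toolrot(): return R.from_quat(manip.get_obs()["ee_rot"]).as_matrix()
E
python3 - <<'E'
from h import *
o=manip.get_obs(); T=wristT(o); np.save("wT0.npy",T)
w=cams.camera("wrist"); cv2.imwrite("pics/wrist0.png",w[:,:,::-1])
s=cv2.imread("pics/scene0.png"); 
cv2.imwrite("pics/s_ch.png",cv2.resize(s[150:270,300:460],None,fx=5,fy=5,interpolation=cv2.INTER_CUBIC))
cv2.imwrite("pics/s_box.png",cv2.resize(s[250:370,220:380],None,fx=5,fy=5,interpolation=cv2.INTER_CUBIC))
s=cv2.imread("pics/side0.png"); 
cv2.imwrite("pics/d_box.png",cv2.resize(s[160:280,320:480],None,fx=5,fy=5,interpolation=cv2.INTER_CUBIC))
cv2.imwrite("pics/d_ch.png",cv2.resize(s[230:430,180:350],None,fx=3,fy=3,interpolation=cv2.INTER_CUBIC))
E
```

```text
(no output)
```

View pics/wrist0.png

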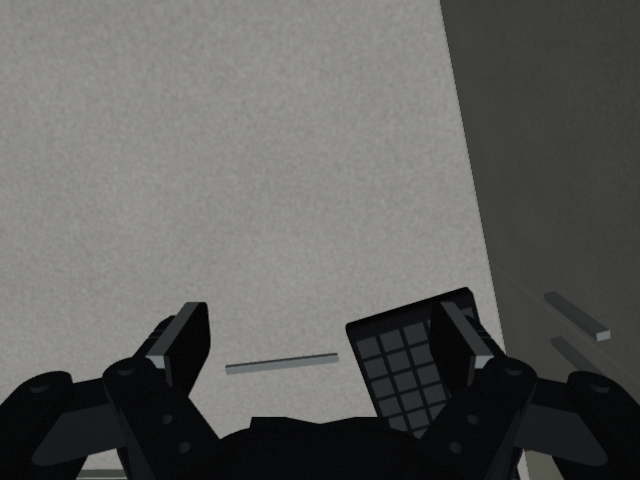

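View pics/s_ch.png

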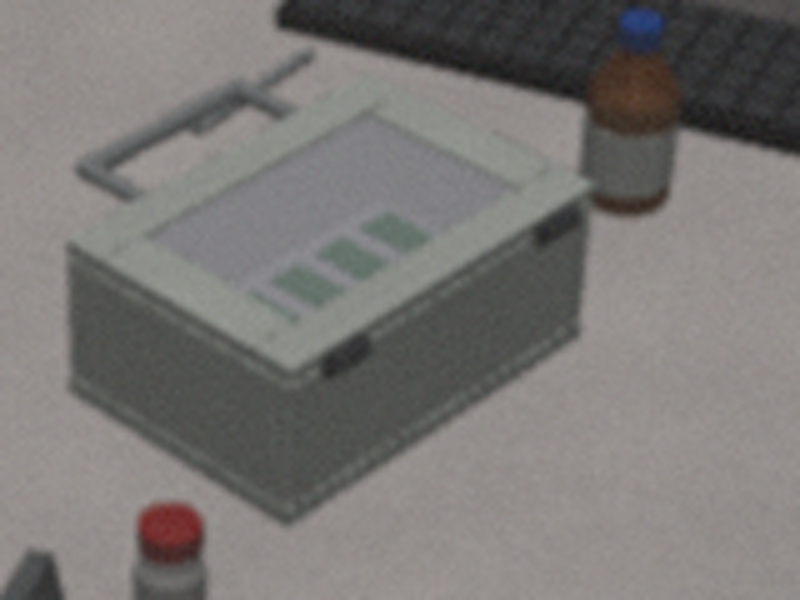

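View pics/s_box.png

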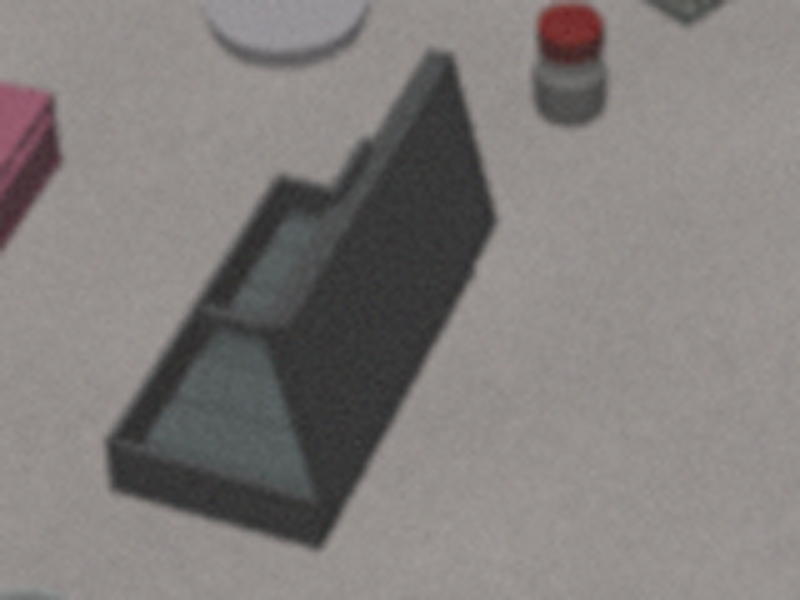

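View pics/d_box.png

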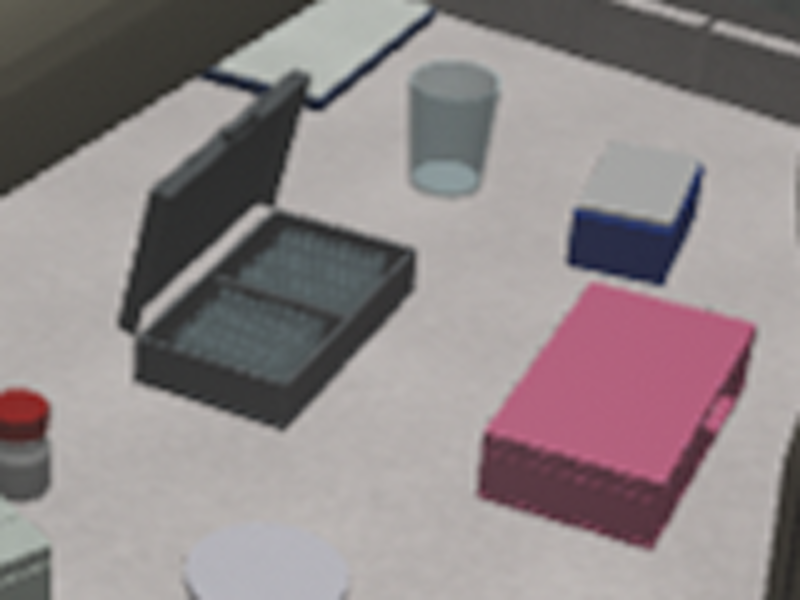

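View pics/d_ch.png

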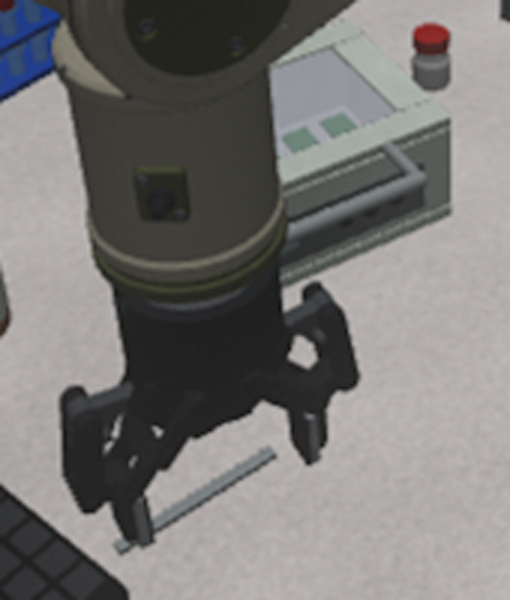

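```bash
python3 - <<'E'
from h import *
np.set_printoptions(precision=4,suppress=True)
ch=lambda u,v:(300+(u+.5)/5-.5,150+(v+.5)/5-.5); bx=lambda u,v:(220+(u+.5)/5-.5,250+(v+.5)/5-.5); db=lambda u,v:(320+(u+.5)/5-.5,160+(v+.5)/5-.5); dc=lambda u,v:(180+(u+.5)/3-.5,230+(v+.5)/3-.5)
def pr(l,p): print(l,p)
print("chamber base");P=[plane("scene",ch(*c),0) for c in[(72,387),(288,522),(579,335)]]
for p in P: print(p)
print(np.linalg.norm(P[0]-P[1]),np.linalg.norm(P[2]-P[1]), 'yaw',np.degrees(np.arctan2(*(P[1]-P[0])[1::-1])),np.degrees(np.arctan2(*(P[2]-P[1])[1::-1])))
print("cover top");P=[plane("scene",ch(*c),.112) for c in[(68,245),(293,372),(592,188),(372,78)]]
for p in P: print(p)
print(np.linalg.norm(P[0]-P[1]),np.linalg.norm(P[2]-P[1]),'yaw',np.degrees(np.arctan2(*(P[1]-P[0])[1::-1])),np.degrees(np.arctan2(*(P[2]-P[1])[1::-1])))
print("bar");P=[plane("scene",ch(*c),.106) for c in[(85,165),(240,88)]]
P.append(plane("side",dc(418,183),.106))
for p in P: print(p)
print(np.linalg.norm(P[0]-P[1]))
print("box base");P=[plane("scene",bx(*c),0) for c in[(112,489),(318,549)]]+[plane("scene",bx(318,500),.035),plane("scene",bx(110,440),.035),plane("scene",bx(282,178),.035)]
for p in P: print(p)
print("side box");P=[plane("side",db(*c),z) for c,z in[((283,428),0),((136,380),0),((413,250),.035),((414,290),0),((283,407),.035),((136,345),.035)]]
for p in P: print(p)
print("lid top corners")
for a,b in [((430,52),(155,193)),((452,55),(152,185))]: print(tri([ray("scene",bx(*a)),ray("side",db(*b))]))
print("lid far-y outer bottom", plane("scene",bx(475,270),.035))
for n,u,z in [("jar",bx(570,110),0),("dish",bx(285,0),.017)]: print(n,plane("scene",u,z))
for n,u in [("dish",db(265,575)),("tipbox",db(640,215)),("beaker",db(445,180)),("pink1",db(600,285)),("pink2",db(490,437)),("pink3",db(660,480)),("pink4",db(752,327))]: print(n,plane("side",u,{'d':.017,'t':.051,'b':0,'p':.045}[n[0]]))
E
```

```text
chamber base
[0.4084 0.1561 0.    ]
[0.5802 0.1047 0.    ]
[0.6545 0.3507 0.    ]
0.17938245619334287 0.25693864383468384 yaw -16.669195361049546 73.19893115612118
cover top
[0.4152 0.1448 0.112 ]
[0.5841 0.0977 0.112 ]
[0.6561 0.3432 0.112 ]
[0.4884 0.3935 0.112 ]
0.17538151851990327 0.25587267482927073 yaw -15.586093952379995 73.65534926101721
bar
[0.3767 0.2306 0.106 ]
[0.4174 0.3528 0.106 ]
[0.376  0.2282 0.106 ]
0.1287602880316907
box base
[ 0.4985 -0.3409  0.    ]
[ 0.605  -0.3247  0.    ]
[ 0.6071 -0.3245  0.035 ]
[ 0.5011 -0.3404  0.035 ]
[ 0.4724 -0.1476  0.035 ]
side box
[ 0.468  -0.1489  0.    ]
[ 0.5733 -0.1322  0.    ]
[ 0.4966 -0.3382  0.035 ]
[ 0.4966 -0.3449  0.    ]
[ 0.4531 -0.1247  0.035 ]
[ 0.5661 -0.122   0.035 ]
lid top corners
(array([ 0.5588, -0.1318,  0.1438]), [np.float64(0.002326132279898511), np.float64(0.002326132279898544)])
(array([ 0.5677, -0.1335,  0.146 ]), [np.float64(0.0017329255794201008), np.float64(0.001732925579420017)])
lid far-y outer bottom [ 0.5943 -0.1584  0.035 ]
jar [0.5581 0.0061 0.    ]
dish [ 0.3808 -0.0056  0.017 ]
dish [ 0.3768 -0.0015  0.017 ]
tipbox [ 0.3898 -0.4545  0.051 ]
beaker [ 0.5656 -0.4945  0.    ]
pink1 [ 0.3691 -0.3636  0.045 ]
pink2 [ 0.3324 -0.1656  0.045 ]
pink3 [ 0.2343 -0.1913  0.045 ]
pink4 [ 0.2693 -0.3799  0.045 ]
```

```bash
cat > plan.py <<'E'
from h import *
import json
def go(wps, yaw=None, rows=None, start=None, dec=3):
    """wps: list of (pos, yawdeg or None) targets one per row; prints rows. assumes tool down-ish orientation kept."""
    o=manip.get_obs(); p=np.array(o["position"]) if start is None else np.array(start[0]); Q=R.from_quat(o["ee_rot"] if start is None else start[1])
    dp=[];tu=[]
    for pos,tr in wps:
        d=Q.inv().apply(np.array(pos)-p)/.2; d=np.round(d,dec)
        t=np.zeros(3) if tr is None else (Q.inv()*tr).as_rotvec()/(np.pi/4); t=np.round(t,dec)
        if np.linalg.norm(d)>.2085 or np.linalg.norm(t)>.159: print("OVER",d,t)
        p=p+Q.apply(d*.2); Q=Q*R.from_rotvec(t*np.pi/4)
        dp.append(d.tolist());tu.append(t.tolist())
    for i in range(0,len(dp),8): print(json.dumps({"dp":dp[i:i+8],"turn":tu[i:i+8]}))
    print("end",p.round(4)); return p,Q.as_quat()
def down(yawdeg): # tool x heading yawdeg, z down
    c,s=np.cos(np.radians(yawdeg)),np.sin(np.radians(yawdeg))
    return R.from_matrix(np.array([[c,s,0],[s,-c,0],[0,0,-1.]]))
def lin(p0,p1,y0,y1,n):
    p0,p1=np.array(p0),np.array(p1); return [(p0+(p1-p0)*(k+1)/n,down(y0+(y1-y0)*(k+1)/n)) for k in range(n)]
E
python3 - <<'E'
from plan import *
o=manip.get_obs(); Q=R.from_quat(o["ee_rot"]); x=Q.apply([1,0,0]); y0=np.degrees(np.arctan2(x[1],x[0])); print(y0)
go(lin(o["position"],[.633,-.223,.24],y0,-81.6,24))
E
```

```text
72.93962408932089
{"dp": [[-0.136, 0.14, -0.002], [-0.119, 0.154, -0.002], [-0.102, 0.166, -0.002], [-0.082, 0.177, -0.001], [-0.061, 0.185, -0.002], [-0.041, 0.19, -0.002], [-0.019, 0.194, -0.002], [0.003, 0.195, -0.002]], "turn": [[0.0, 0.001, 0.143], [0.0, 0.0, 0.143], [0.0, 0.0, 0.143], [0.0, 0.0, 0.143], [0.0, 0.0, 0.143], [0.0, 0.0, 0.144], [0.0, 0.0, 0.143], [0.0, 0.0, 0.143]]}
{"dp": [[0.025, 0.193, -0.002], [0.046, 0.19, -0.002], [0.068, 0.183, -0.002], [0.087, 0.174, -0.001], [0.106, 0.163, -0.002], [0.124, 0.151, -0.002], [0.14, 0.135, -0.002], [0.155, 0.119, -0.002]], "turn": [[0.0, 0.0, 0.143], [0.0, 0.0, 0.143], [0.0, 0.0, 0.143], [0.0, 0.0, 0.143], [0.0, -0.0, 0.143], [0.0, -0.0, 0.143], [0.0, -0.0, 0.143], [0.0, -0.0, 0.143]]}
{"dp": [[0.166, 0.101, -0.002], [0.177, 0.081, -0.002], [0.185, 0.062, -0.002], [0.191, 0.04, -0.002], [0.194, 0.018, -0.001], [0.195, -0.004, -0.002], [0.193, -0.025, -0.002], [0.189, -0.047, -0.002]], "turn": [[0.0, -0.0, 0.144], [0.0, -0.0, 0.143], [0.0, -0.0, 0.143], [0.0, -0.0, 0.143], [0.0, -0.0, 0.143], [0.0, -0.0, 0.143], [0.0, -0.0, 0.143], [0.0, -0.0, 0.143]]}
end [ 0.633  -0.2229  0.24  ]
```

move_arm(
  claw=[0,0,0,0,0,0,0,0],
  dp=[
    [-0.136,0.14,-0.01],
    [-0.119,0.154,-0.01],
    [-0.102,0.166,-0.01],
    [-0.082,0.177,-0.01],
    [-0.061,0.185,-0.01],
    [-0.041,0.19,-0.01],
    [-0.019,0.194,-0.002],
    [0.003,0.195,-0.002],
  ],
  turn=[
    [0,0,0.143],
    [0,0,0.143],
    [0,0,0.143],
    [0,0,0.143],
    [0,0,0.143],
    [0,0,0.143],
    [0,0,0.143],
    [0,0,0.143],
  ],
)

```text
clock: 0.82
position: [0.3338, 0.3223, 0.2442]
ee_rot: [0.983, 0.183, 0.0, -0.0]
ft_force: [0.8, 0.4, 0.0]
grip_width: 0.003
```

move_arm(
  claw=[0,0,0,0,0,0,0,0],
  dp=[
    [0.025,0.193,-0.002],
    [0.046,0.19,-0.002],
    [0.068,0.183,-0.002],
    [0.087,0.174,-0.002],
    [0.106,0.163,-0.002],
    [0.124,0.151,-0.002],
    [0.14,0.135,-0.002],
    [0.155,0.119,-0.002],
  ],
  turn=[
    [0,0,0.143],
    [0,0,0.143],
    [0,0,0.143],
    [0,0,0.143],
    [0,0,0.143],
    [0,0,0.143],
    [0,0,0.143],
    [0,0,0.143],
  ],
)

```text
clock: 1.48
position: [0.4839, 0.0489, 0.2474]
ee_rot: [0.965, -0.262, 0.0, -0.0]
ft_force: [1.5, 1.9, -0.8]
grip_width: 0.002
```

move_arm(
  claw=[0,0,0,0,0,0,0,0],
  dp=[
    [0.166,0.101,-0.002],
    [0.177,0.081,-0.002],
    [0.185,0.062,-0.002],
    [0.191,0.04,-0.002],
    [0.194,0.018,-0.002],
    [0.195,-0.004,-0.002],
    [0.193,-0.025,-0.002],
    [0.189,-0.047,-0.002],
  ],
  turn=[
    [0,0,0.143],
    [0,0,0.143],
    [0,0,0.143],
    [0,0,0.143],
    [0,0,0.143],
    [0,0,0.143],
    [0,0,0.143],
    [0,0,0.143],
  ],
)

```text
clock: 2.15
position: [0.6346, -0.2235, 0.25]
ee_rot: [0.756, -0.654, -0.0, 0.0]
ft_force: [1.0, 0.5, 0.1]
grip_width: 0.001
```

```bash
python3 - <<'E'
from h import *
o=manip.get_obs(); np.save("wT1.npy",wristT(o)); w=cams.camera("wrist"); cv2.imwrite("pics/wrist1.png",w[:,:,::-1])
s=cams.camera("scene"); cv2.imwrite("pics/scene1.png",s[:,:,::-1])
s=cams.camera("side"); cv2.imwrite("pics/side1.png",s[:,:,::-1])
o=manip.get_obs();print(o["position"],o["ee_rot"],o["joint_pos"],o["clock"])
E
```

```text
[ 0.63326588 -0.22562807  0.24853039] [ 7.55885731e-01 -6.54700142e-01 -5.66446452e-04  2.04057634e-03] [-0.25101404  0.52088491  0.78711358  1.32589878 -0.3596769   1.44183898
 -0.91328628] 2.3
```

View pics/wrist1.png

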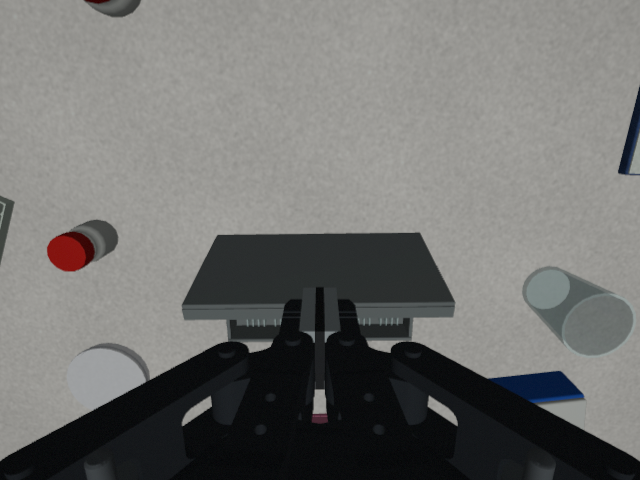

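View pics/side1.png

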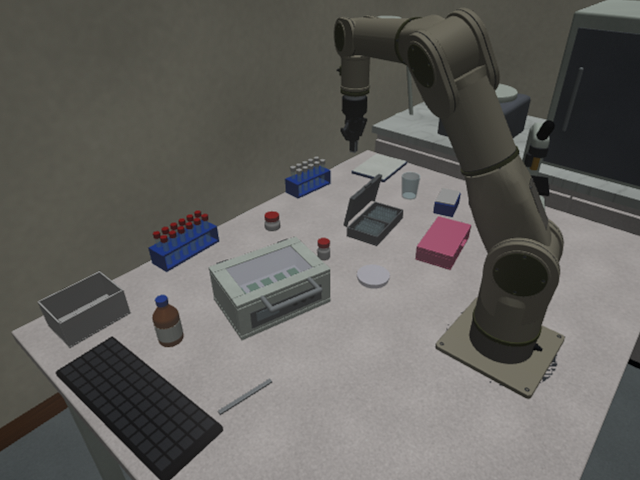

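View pics/scene1.png

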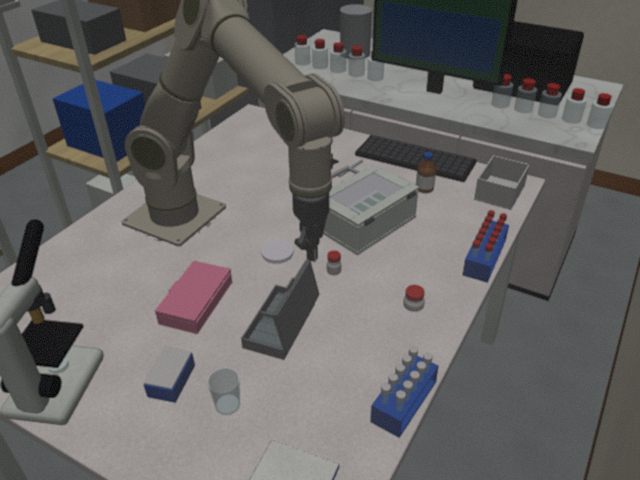

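```bash
python3 - <<'E'
from h import *
np.set_printoptions(precision=4,suppress=True)
T=np.load("wT1.npy")
def rt(u): 
    return ray("wrist",u,T)
bx=np.array([.989,.146]);by=np.array([-.146,.989]);h=np.array([.593,-.229])
def loc(p): return (p[:2]-h)@bx,(p[:2]-h)@by,p[2]
for z,us in [(.036,[(218,235),(419,233)]),(.145,[(183,305),(453,303)]),(.144,[(183,318),(453,315)])]:
    for u in us: p=plane("wrist",u,z,T); print(z,p,np.round(loc(p),4))
s=cv2.imread("pics/side1.png")
cv2.imwrite("pics/d_ch1.png",cv2.resize(s[230:340,200:340],None,fx=5,fy=5,interpolation=cv2.INTER_CUBIC))
E
```

```text
0.036 [ 0.5865 -0.1284  0.036 ] [0.0082 0.1004 0.036 ]
0.036 [ 0.6172 -0.3256  0.036 ] [ 0.0098 -0.099   0.036 ]
0.145 [ 0.5658 -0.1324  0.145 ] [-0.0128  0.0995  0.145 ]
0.145 [ 0.5957 -0.3275  0.145 ] [-0.0117 -0.0978  0.145 ]
0.144 [ 0.5545 -0.1325  0.144 ] [-0.024   0.1011  0.144 ]
0.144 [ 0.5857 -0.3304  0.144 ] [-0.022  -0.0992  0.144 ]
```

View pics/d_ch1.png

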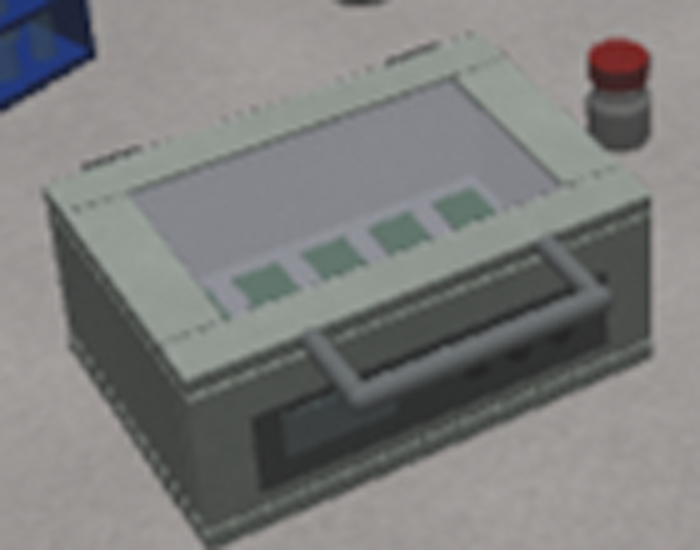

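```bash
python3 - <<'E'
from plan import *
np.set_printoptions(precision=4,suppress=True)
dc=lambda u,v:(200+(u+.5)/5-.5,230+(v+.5)/5-.5)
a=plane("side",dc(358,388),.106);b=plane("side",dc(605,295),.106);print("bar",a,b,(a+b)/2,np.linalg.norm(a-b),np.degrees(np.arctan2(*(a-b)[1::-1])))
P=[plane("side",dc(*c),.112) for c in [(45,190),(188,383),(650,198),(480,38)]]
for p in P: print(p)
print("hinge mid",(P[0]+P[3])/2,"front mid",(P[1]+P[2])/2,np.degrees(np.arctan2(*(P[1]-P[2])[1::-1])))
print("front edge - hinge yaw",np.degrees(np.arctan2(*((P[0]+P[3])/2-(P[1]+P[2])/2)[1::-1])))
# lid path
bx=np.array([.989,.146]);h=np.array([.589,-.2296])
def corner(th,s=.088): return h+bx*(-s*np.cos(th)+.014*np.sin(th)+.011), .035+s*np.sin(th)+.014*np.cos(th)
o=manip.get_obs();p=o["position"]
th=np.radians(np.linspace(78,0,14)); print([ (np.round(((corner(t)[0]-h)@bx),4),round(corner(t)[1],4)) for t in th])
xy,z=corner(np.radians(78)); 
xs=xy+bx*.012
W=lin(p,[*xs,.20],-81.6,-81.6,3)+lin([*xs,.2],[*xs,z],-81.6,-81.6,4)
print(xs,z); go(W)
E
```

```text
bar [0.4216 0.344  0.106 ] [0.3781 0.2199 0.106 ] [0.3998 0.2819 0.106 ] 0.1314861605535544 70.69878634158994
[0.6475 0.3477 0.112 ]
[0.4787 0.3965 0.112 ]
[0.4062 0.1527 0.112 ]
[0.5744 0.1017 0.112 ]
hinge mid [0.6109 0.2247 0.112 ] front mid [0.4424 0.2746 0.112 ] 73.44599582833565
front edge - hinge yaw -16.50630879066456
[(np.float64(0.0064), np.float64(0.124)), (np.float64(-0.0029), np.float64(0.123)), (np.float64(-0.012), np.float64(0.1211)), (np.float64(-0.0209), np.float64(0.1182)), (np.float64(-0.0294), np.float64(0.1144)), (np.float64(-0.0375), np.float64(0.1098)), (np.float64(-0.045), np.float64(0.1043)), (np.float64(-0.0519), np.float64(0.0981)), (np.float64(-0.0582), np.float64(0.0911)), (np.float64(-0.0637), np.float64(0.0836)), (np.float64(-0.0683), np.float64(0.0755)), (np.float64(-0.0721), np.float64(0.067)), (np.float64(-0.075), np.float64(0.0581)), (np.float64(-0.077), np.float64(0.049))]
[ 0.6072 -0.2269] 0.12398775253602352
{"dp": [[-0.004, 0.043, 0.081], [-0.004, 0.043, 0.081], [-0.005, 0.044, 0.081], [0.0, -0.0, 0.095], [0.0, -0.0, 0.095], [0.0, -0.0, 0.095], [0.0, -0.0, 0.095]], "turn": [[0.005, -0.002, -0.004], [-0.0, -0.0, -0.0], [-0.0, -0.0, -0.0], [-0.0, -0.0, -0.0], [-0.0, -0.0, -0.0], [-0.0, -0.0, -0.0], [-0.0, -0.0, -0.0]]}
end [ 0.6071 -0.2269  0.124 ]
```

move_arm(
  claw=[0,0,0,0,0,0,0,0],
  dp=[
    [0,0.04,0.08],
    [0,0.04,0.08],
    [0,0.04,0.08],
    [0,0,0.1],
    [0,0,0.1],
    [0,0,0.1],
    [0,0,0.08],
    [0,0,0],
  ],
  turn=[
    [0,0,0],
    [0,0,0],
    [0,0,0],
    [0,0,0],
    [0,0,0],
    [0,0,0],
    [0,0,0],
    [0,0,0],
  ],
)

```text
clock: 2.97
position: [0.6085, -0.2232, 0.1234]
ee_rot: [0.758, -0.652, -0.002, 0.0]
ft_force: [0.2, 0.7, -1.0]
grip_width: -0.001
```

```bash
python3 - <<'E'
from h import *
o=manip.get_obs(); bx=np.array([.989,.146]);h=np.array([.589,-.2296]);print(o["position"],(o["position"][:2]-h)@bx,o["ft_force"])
s=cams.camera("side"); cv2.imwrite("pics/side2.png",cv2.resize(s[130:260,320:480,::-1],None,fx=4,fy=4))
E
```

```text
[ 0.60851733 -0.22321972  0.1233676 ] 0.02023416012722386 [ 0.20300465  0.70044177 -1.03671039]
```

View pics/side2.png

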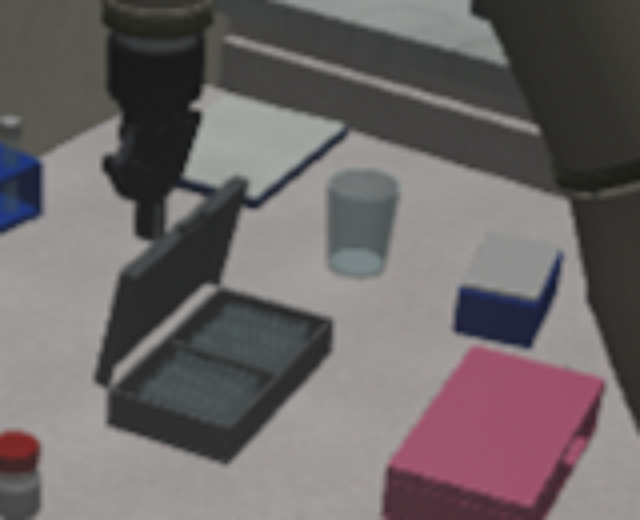

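move_arm(
  claw=[0,0,0,0,0,0,0,0],
  dp=[
    [0,0.035,0],
    [0,0.035,0],
    [0,0.024,0.002],
    [0,0.024,0.003],
    [0,0.023,0.005],
    [0,0.023,0.005],
    [0,0.022,0.007],
    [0,0.022,0.007],
  ],
  turn=[
    [0,0,0],
    [0,0,0],
    [0,0,0],
    [0,0,0],
    [0,0,0],
    [0,0,0],
    [0,0,0],
    [0,0,0],
  ],
)

```text
clock: 3.68
position: [0.5685, -0.2321, 0.1206]
ee_rot: [0.758, -0.653, 0.0, -0.0]
ft_force: [0.7, 0.3, 0.4]
grip_width: -0.003
```

move_arm(
  claw=[0,0,0,0,0,0,0,0],
  dp=[
    [0,0.021,0.01],
    [0,0.021,0.01],
    [0,0.02,0.012],
    [0,0.02,0.012],
    [0,0.019,0.014],
    [0,0.019,0.014],
    [0,0.017,0.016],
    [0,0.017,0.016],
  ],
  turn=[
    [0,0,0],
    [0,0,0],
    [0,0,0],
    [0,0,0],
    [0,0,0],
    [0,0,0],
    [0,0,0],
    [0,0,0],
  ],
)

```text
clock: 4.35
position: [0.538, -0.2366, 0.0995]
ee_rot: [0.758, -0.653, -0.0, -0.0]
ft_force: [0.7, -0.9, 0.4]
grip_width: -0.003
```

```bash
python3 - <<'E'
from h import *
o=manip.get_obs(); bx=np.array([.989,.146]);h=np.array([.589,-.2296]);print(o["position"],(o["position"][:2]-h)@bx,o["ft_force"])
s=cams.camera("side"); cv2.imwrite("pics/side3.png",cv2.resize(s[130:260,320:480,::-1],None,fx=4,fy=4))
E
```

```text
[ 0.53804722 -0.23655627  0.09950263] -0.05140791156033798 [ 0.68715686 -0.90235171  0.43888144]
```

View pics/side3.png

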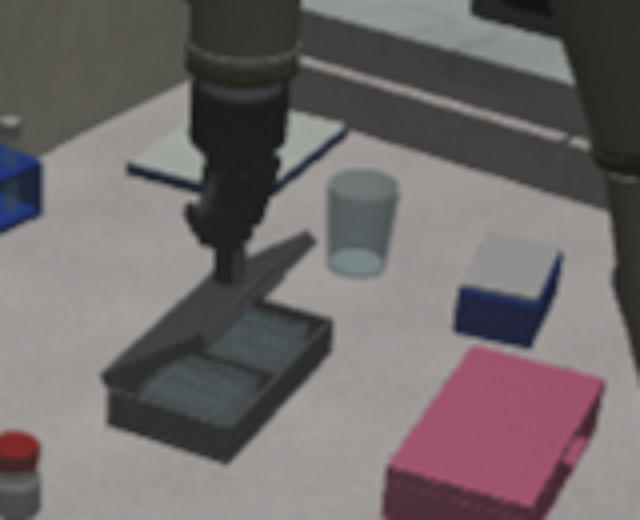

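The lid follows the finger (now about 40°). Continue the arc more slowly.

move_arm(
  claw=[0,0,0,0,0,0,0,0],
  dp=[
    [0,0.015,0.018],
    [0,0.015,0.018],
    [0,0.014,0.019],
    [0,0.014,0.019],
    [0,0.011,0.02],
    [0,0.011,0.02],
    [0,0.01,0.021],
    [0,0.01,0.021],
  ],
  turn=[
    [0,0,0],
    [0,0,0],
    [0,0,0],
    [0,0,0],
    [0,0,0],
    [0,0,0],
    [0,0,0],
    [0,0,0],
  ],
)

```text
clock: 5.07
position: [0.5185, -0.2395, 0.0682]
ee_rot: [0.758, -0.653, -0.0, -0.0]
ft_force: [-0.4, -0.5, 0.6]
grip_width: 0.001
```

move_arm(
  claw=[0,0,0,0,0,0,0,0],
  dp=[
    [0,0.005,0.015],
    [0,0.005,0.015],
    [0,0.004,0.015],
    [0,0.002,0.015],
    [0,0.002,0.012],
    [0,0,0.01],
    [0,0,0.007],
    [0,0,0],
  ],
  turn=[
    [0,0,0],
    [0,0,0],
    [0,0,0],
    [0,0,0],
    [0,0,0],
    [0,0,0],
    [0,0,0],
    [0,0,0],
  ],
)

```text
clock: 5.73
position: [0.5151, -0.2399, 0.0506]
ee_rot: [0.758, -0.653, -0.0, 0.0]
ft_force: [0.5, -0.7, -0.3]
grip_width: -0.001
```

move_arm(
  claw=[0,0,0,0,0],
  dp=[
    [0,0,0.004],
    [0,0,0.004],
    [0,0,0.002],
    [0,0,0],
    [0,0,0],
  ],
  turn=[
    [0,0,0],
    [0,0,0],
    [0,0,0],
    [0,0,0],
    [0,0,0],
  ],
)

```text
clock: 6.15
position: [0.5153, -0.24, 0.0492]
ee_rot: [0.758, -0.653, 0.0, -0.0]
ft_force: [-1.9, 0.0, 5.4]
grip_width: 0.001
```

move_arm(
  claw=[0,0,0,0],
  dp=[
    [0,0,0.004],
    [0,0,0.002],
    [0,0,0],
    [0,0,0],
  ],
  turn=[
    [0,0,0],
    [0,0,0],
    [0,0,0],
    [0,0,0],
  ],
)

```text
clock: 6.48
position: [0.5153, -0.2401, 0.0489]
ee_rot: [0.757, -0.653, -0.0, -0.001]
ft_force: [-7.0, 2.8, 18.1]
grip_width: 0.0
```

```bash
python3 - <<'E'
from h import *
o=manip.get_obs();print(o["position"],o["ft_force"])
s=cams.camera("side"); cv2.imwrite("pics/side4.png",cv2.resize(s[130:260,320:480,::-1],None,fx=4,fy=4))
s=cams.camera("scene"); cv2.imwrite("pics/scene4.png",cv2.resize(s[240:370,220:380,::-1],None,fx=4,fy=4))
E
```

```text
[ 0.51528334 -0.24009218  0.04891739] [-7.01516278  2.82393303 18.073714  ]
```

View pics/side4.png

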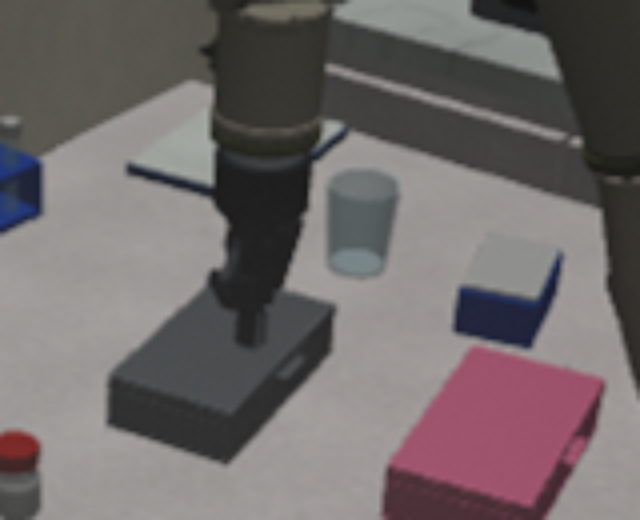

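View pics/scene4.png

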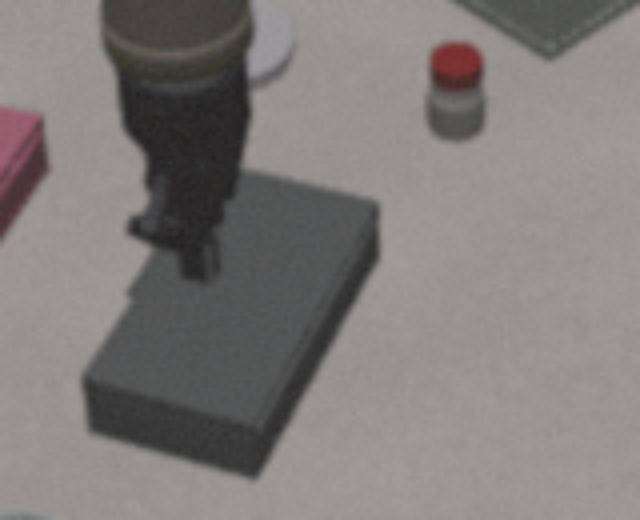

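move_arm(
  claw=[0,0,0,0,0],
  dp=[
    [0,0,-0.05],
    [0,0,-0.15],
    [0,0,-0.2],
    [0,0,-0.2],
    [0,0,-0.2],
  ],
  turn=[
    [0,0,0],
    [0,0,0],
    [0,0,0],
    [0,0,0],
    [0,0,0],
  ],
)

```text
clock: 7.0
position: [0.5146, -0.2402, 0.2095]
ee_rot: [0.757, -0.653, -0.0, 0.0]
ft_force: [0.8, 0.6, -0.4]
grip_width: -0.002
```

```bash
python3 - <<'E'
from plan import *
o=manip.get_obs();Q=R.from_quat(o["ee_rot"]); x=Q.apply([1,0,0]); y0=np.degrees(np.arctan2(x[1],x[0])); print(o["position"],y0)
go(lin(o["position"],[.397,.288,.25],y0,-16.5,16))
E
```

```text
[ 0.51460384 -0.24016017  0.20954681] -81.54147706809167
{"dp": [[-0.169, 0.012, -0.013], [-0.169, 0.0, -0.012], [-0.168, -0.012, -0.013], [-0.168, -0.024, -0.013], [-0.165, -0.035, -0.012], [-0.163, -0.047, -0.013], [-0.158, -0.059, -0.013], [-0.154, -0.07, -0.012]], "turn": [[0.0, -0.0, -0.09], [0.0, -0.0, -0.091], [0.0, -0.0, -0.09], [0.0, -0.0, -0.09], [0.0, -0.0, -0.091], [0.0, -0.0, -0.09], [0.0, 0.0, -0.09], [0.0, 0.0, -0.091]]}
{"dp": [[-0.149, -0.08, -0.013], [-0.142, -0.091, -0.013], [-0.136, -0.101, -0.012], [-0.129, -0.11, -0.013], [-0.12, -0.119, -0.013], [-0.111, -0.127, -0.012], [-0.103, -0.135, -0.013], [-0.092, -0.141, -0.013]], "turn": [[0.0, 0.0, -0.09], [0.0, 0.0, -0.09], [0.0, 0.0, -0.091], [0.0, 0.0, -0.09], [0.0, 0.0, -0.09], [0.0, 0.0, -0.091], [0.0, 0.0, -0.09], [0.0, 0.0, -0.09]]}
end [0.397  0.2879 0.2501]
```

move_arm(
  claw=[0.6,0.6,0.6,0.6,0.6,0.6,0.6,0.6],
  dp=[
    [-0.169,0.012,-0.013],
    [-0.169,0,-0.013],
    [-0.168,-0.012,-0.013],
    [-0.168,-0.024,-0.013],
    [-0.165,-0.035,-0.013],
    [-0.163,-0.047,-0.013],
    [-0.158,-0.059,-0.013],
    [-0.154,-0.07,-0.013],
  ],
  turn=[
    [0,0,-0.09],
    [0,0,-0.091],
    [0,0,-0.09],
    [0,0,-0.09],
    [0,0,-0.091],
    [0,0,-0.09],
    [0,0,-0.09],
    [0,0,-0.091],
  ],
)

```text
clock: 7.67
position: [0.4556, 0.0254, 0.229]
ee_rot: [0.911, -0.413, 0.0, -0.001]
ft_force: [1.1, -0.1, -0.3]
grip_width: 0.596
```

move_arm(
  claw=[0.6,0.6,0.6,0.6,0.6,0.6,0.6,0.6],
  dp=[
    [-0.149,-0.08,-0.013],
    [-0.142,-0.091,-0.013],
    [-0.136,-0.101,-0.013],
    [-0.129,-0.11,-0.013],
    [-0.12,-0.119,-0.013],
    [-0.111,-0.127,-0.013],
    [-0.103,-0.135,-0.013],
    [-0.092,-0.141,-0.013],
  ],
  turn=[
    [0,0,-0.09],
    [0,0,-0.09],
    [0,0,-0.091],
    [0,0,-0.09],
    [0,0,-0.09],
    [0,0,-0.091],
    [0,0,-0.09],
    [0,0,-0.09],
  ],
)

```text
clock: 8.33
position: [0.3965, 0.2895, 0.2497]
ee_rot: [0.99, -0.142, 0.0, -0.0]
ft_force: [0.9, -0.9, 0.9]
grip_width: 0.597
```

```bash
python3 - <<'E'
from h import *
cams.camera("scene")
o=manip.get_obs(); np.save("wT5.npy",wristT(o)); w=cams.camera("wrist"); cv2.imwrite("pics/wrist5.png",w[:,:,::-1])
s=cams.camera("scene"); cv2.imwrite("pics/scene5.png",s[:,:,::-1])
print(o["position"],o["ee_rot"],o["joint_pos"],o["clock"],o["joint_velocities"])
E
```

```text
[0.39376125 0.29638391 0.24976345] [ 9.90817989e-01 -1.35196209e-01 -2.22461708e-04 -1.28388982e-03] [-1.04027565  0.01695238  0.3093555   1.78939436 -0.00736733  1.33438776
 -1.00046975] 8.3833 [ 0.02124709 -0.02758819  0.01439722  0.0486419   0.01014749 -0.00632658
 -0.0345578 ]
```

View pics/wrist5.png

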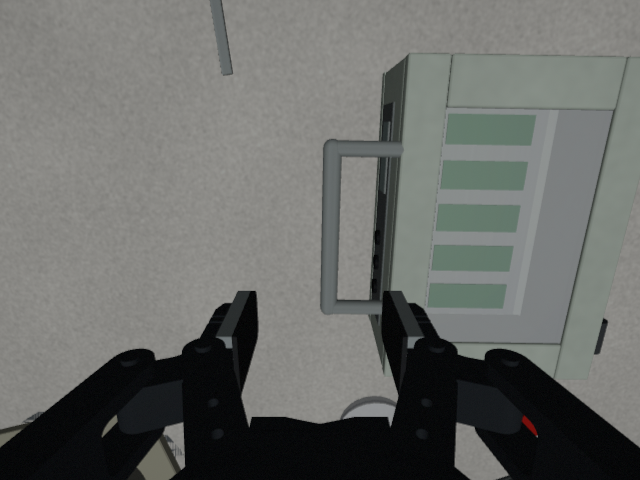

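View pics/scene5.png

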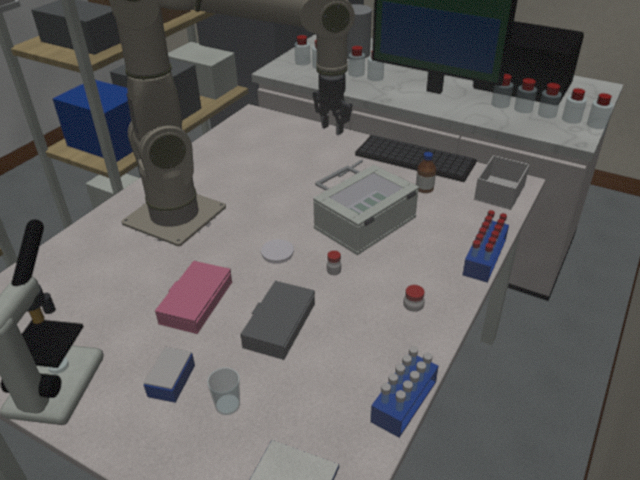

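```bash
python3 - <<'E'
from plan import *
np.set_printoptions(precision=4,suppress=True)
T=np.load("wT5.npy")
a=plane("wrist",(332,147),.106,T);b=plane("wrist",(328.5,306),.106,T);print(a,b,np.linalg.norm(a-b),(a+b)/2,np.degrees(np.arctan2(*(a-b)[1::-1])))
for u in [(408,54),(384,374),(629,57),(585,380)]: print(plane("wrist",u,.112,T))
o=manip.get_obs();print(o["position"],o["clock"],o["ee_rot"])
Q=R.from_quat(o["ee_rot"]); x=Q.apply([1,0,0]); print(np.degrees(np.arctan2(x[1],x[0])))
E
```

```text
[0.4164 0.3493 0.106 ] [0.3797 0.2236 0.106 ] 0.13096679718040266 [0.3981 0.2864 0.106 ] 73.72159022762162
[0.4823 0.3955 0.112 ]
[0.4101 0.1498 0.112 ]
[0.6274 0.3532 0.112 ]
[0.5796 0.0964 0.112 ]
[0.3961 0.2903 0.2492] 8.4833 [ 0.99   -0.141   0.0001  0.0001]
-16.212930822974272
```

move_arm(
  claw=[0.5,0.5,0.5,0.5,0.5,0.5,0.5,0.5],
  dp=[
    [0.009,0.006,0],
    [0,0,0.15],
    [0,0,0.15],
    [0,0,0.15],
    [0,0,0.15],
    [0,0,0.13],
    [0,0,0.08],
    [0,0,0],
  ],
  turn=[
    [0,0,0],
    [0,0,0],
    [0,0,0],
    [0,0,0],
    [0,0,0],
    [0,0,0],
    [0,0,0],
    [0,0,0],
  ],
)

```text
clock: 9.15
position: [0.3975, 0.2833, 0.0843]
ee_rot: [0.989, -0.145, -0.001, 0.002]
ft_force: [-1.1, -0.7, 0.4]
grip_width: 0.499
```

```bash
python3 - <<'E'
from h import *
o=manip.get_obs(); w=cams.camera("wrist"); cv2.imwrite("pics/wrist6.png",w[:,:,::-1])
print(o["position"],o["ee_rot"],o["joint_pos"],o["clock"],o["ft_force"])
E
```

```text
[0.39753644 0.28332964 0.08431734] [ 0.98946595 -0.14474089 -0.0013829   0.00230266] [-1.01004728  0.17847559  0.32306161  1.99475773 -0.06650829  0.98371357
 -0.94510473] 9.15 [-1.10564738 -0.67656168  0.35578638]
```

View pics/wrist6.png

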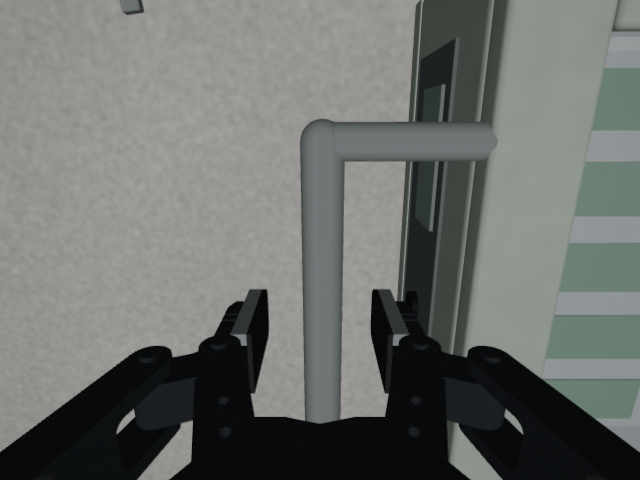

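move_arm(
  claw=[0,0,0,0,0,0,0,0],
  dp=[
    [0,0,0],
    [0,0,0],
    [0,0,0],
    [0,0,0],
    [0,0,0],
    [0,0,0],
    [0,0,0],
    [0,0,0],
  ],
  turn=[
    [0,0,0],
    [0,0,0],
    [0,0,0],
    [0,0,0],
    [0,0,0],
    [0,0,0],
    [0,0,0],
    [0,0,0],
  ],
  grip_force=25,
)

```text
clock: 9.87
position: [0.3996, 0.2866, 0.0882]
ee_rot: [0.99, -0.144, 0.001, -0.001]
ft_force: [3.3, -2.5, 5.3]
grip_width: 0.153
```

```bash
python3 - <<'E'
from plan import *
o=manip.get_obs(); print(o["position"],o["ft_force"],o["grip_width"],o["clock"])
# arc: command offsets from current; bar start at theta 0
xh=np.array([.96,-.281,0]); H=np.array([.6189,.2218,.106])
def bar(t): return H-.23*np.cos(t)*xh+np.array([0,0,.23*np.sin(t)])
off=o["position"]-bar(0); print("off",off)
th=np.radians(np.concatenate([np.linspace(0,64,33)[1:]]))
W=[(bar(t)+off,None) for t in th]
go(W)
E
```

```text
[0.39964672 0.28661214 0.08823931] [ 3.33229075 -2.45201391  5.25765171] 0.15294391417841108 9.8667
off [ 0.00154672  0.00018214 -0.01776069]
{"dp": [[0.001, -0.0, -0.04], [0.002, -0.0, -0.04], [0.004, -0.0, -0.04], [0.004, -0.0, -0.04], [0.007, -0.0, -0.04], [0.008, -0.001, -0.039], [0.009, 0.0, -0.039], [0.01, 0.0, -0.039]], "turn": [[0.0, 0.0, 0.0], [0.0, 0.0, 0.0], [0.0, 0.0, 0.0], [0.0, 0.0, 0.0], [0.0, 0.0, 0.0], [0.0, 0.0, 0.0], [0.0, 0.0, 0.0], [0.0, 0.0, 0.0]]}
{"dp": [[0.012, 0.0, -0.038], [0.013, 0.0, -0.038], [0.014, -0.0, -0.038], [0.016, -0.0, -0.037], [0.017, -0.0, -0.036], [0.019, -0.0, -0.036], [0.019, -0.001, -0.035], [0.021, 0.0, -0.034]], "turn": [[0.0, 0.0, 0.0], [0.0, 0.0, 0.0], [0.0, 0.0, 0.0], [0.0, 0.0, 0.0], [0.0, 0.0, 0.0], [0.0, 0.0, 0.0], [0.0, 0.0, 0.0], [0.0, 0.0, 0.0]]}
{"dp": [[0.022, 0.0, -0.034], [0.023, 0.0, -0.033], [0.024, -0.0, -0.032], [0.025, -0.0, -0.031], [0.027, -0.0, -0.03], [0.027, -0.001, -0.029], [0.029, 0.0, -0.029], [0.029, 0.0, -0.027]], "turn": [[0.0, 0.0, 0.0], [0.0, 0.0, 0.0], [0.0, 0.0, 0.0], [0.0, 0.0, 0.0], [0.0, 0.0, 0.0], [0.0, 0.0, 0.0], [0.0, 0.0, 0.0], [0.0, 0.0, 0.0]]}
{"dp": [[0.03, 0.0, -0.026], [0.032, -0.0, -0.025], [0.032, -0.0, -0.025], [0.033, -0.0, -0.023], [0.033, -0.001, -0.021], [0.035, 0.0, -0.021], [0.035, 0.0, -0.019], [0.036, -0.0, -0.019]], "turn": [[0.0, 0.0, 0.0], [0.0, 0.0, 0.0], [0.0, 0.0, 0.0], [0.0, 0.0, 0.0], [0.0, 0.0, 0.0], [0.0, 0.0, 0.0], [0.0, 0.0, 0.0], [0.0, 0.0, 0.0]]}
end [0.5237 0.2503 0.2951]
```

move_arm(
  claw=[0,0,0,0,0,0,0,0],
  dp=[
    [0.001,0,-0.04],
    [0.002,0,-0.04],
    [0.004,0,-0.04],
    [0.004,0,-0.04],
    [0.007,0,-0.04],
    [0.008,0,-0.04],
    [0.009,0,-0.039],
    [0.01,0,-0.039],
  ],
  turn=[
    [0,0,0],
    [0,0,0],
    [0,0,0],
    [0,0,0],
    [0,0,0],
    [0,0,0],
    [0,0,0],
    [0,0,0],
  ],
)

```text
clock: 10.53
position: [0.4082, 0.284, 0.1513]
ee_rot: [0.99, -0.143, 0.001, -0.001]
ft_force: [9.8, 1.8, -6.0]
grip_width: 0.152
```

```bash
python3 - <<'E'
from h import *
o=manip.get_obs(); print(o["torque"])
s=cams.camera("side"); cv2.imwrite("pics/side7.png",cv2.resize(s[130:360,160:400,::-1],None,fx=2.5,fy=2.5))
E
```

```text
[ 0.49160021 -1.69773298 -0.03354774]
```

View pics/side7.png

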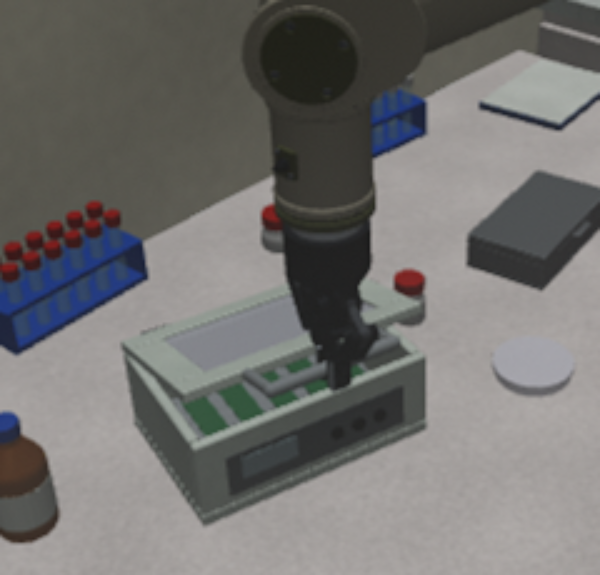

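move_arm(
  claw=[0,0,0,0,0,0,0,0],
  dp=[
    [0.015,0,-0.038],
    [0.016,0,-0.038],
    [0.017,0,-0.038],
    [0.018,0,-0.037],
    [0.018,0,-0.036],
    [0.019,0,-0.036],
    [0.02,0,-0.035],
    [0.021,0,-0.034],
  ],
  turn=[
    [0,0,0],
    [0,0,0],
    [0,0,0],
    [0,0,0],
    [0,0,0],
    [0,0,0],
    [0,0,0],
    [0,0,0],
  ],
)

```text
clock: 11.25
position: [0.4323, 0.2768, 0.2097]
ee_rot: [0.99, -0.142, -0.002, 0.0]
ft_force: [-11.3, 3.4, 3.6]
grip_width: 0.152
```

move_arm(
  claw=[0,0,0,0,0,0,0,0],
  dp=[
    [0.022,0,-0.034],
    [0.023,0,-0.033],
    [0.024,0,-0.032],
    [0.025,0,-0.031],
    [0.027,0,-0.03],
    [0.027,0,-0.029],
    [0.029,0,-0.029],
    [0.029,0,-0.027],
  ],
  turn=[
    [0,0,0],
    [0,0,0],
    [0,0,0],
    [0,0,0],
    [0,0,0],
    [0,0,0],
    [0,0,0],
    [0,0,0],
  ],
)

```text
clock: 11.92
position: [0.4712, 0.2655, 0.26]
ee_rot: [0.99, -0.142, -0.003, -0.0]
ft_force: [-19.1, 0.8, 14.4]
grip_width: 0.155
```

```bash
python3 - <<'E'
from h import *
xh=np.array([.96,-.281,0]); H=np.array([.6189,.2218,.106])
o=manip.get_obs(); Rm=toolrot(); g=o["position"]-Rm[:,2]*.0187; d=g-H
print(g,"r",np.hypot(d@xh,d[2]),"th",np.degrees(np.arctan2(d[2],-d@xh)),"F",o["ft_force"],o["torque"],o["clock"],o["joint_pos"])
s=cams.camera("side"); cv2.imwrite("pics/side8.png",cv2.resize(s[130:360,160:400,::-1],None,fx=2.5,fy=2.5))
s=cams.camera("scene"); cv2.imwrite("pics/scene8.png",cv2.resize(s[90:290,260:460,::-1],None,fx=3,fy=3))
E
```

```text
[0.47126115 0.26550865 0.27868227] r 0.23138694456976497 th 48.2702081682835 F [-19.11513116   0.80899468  14.38218467] [ 1.32286276e-01  3.81974848e+00 -1.95999408e-03] 11.9167 [-0.94709121  0.1302132   0.38977654  1.65824728 -0.05512085  1.36715486
 -0.83317092]
```

View pics/side8.png

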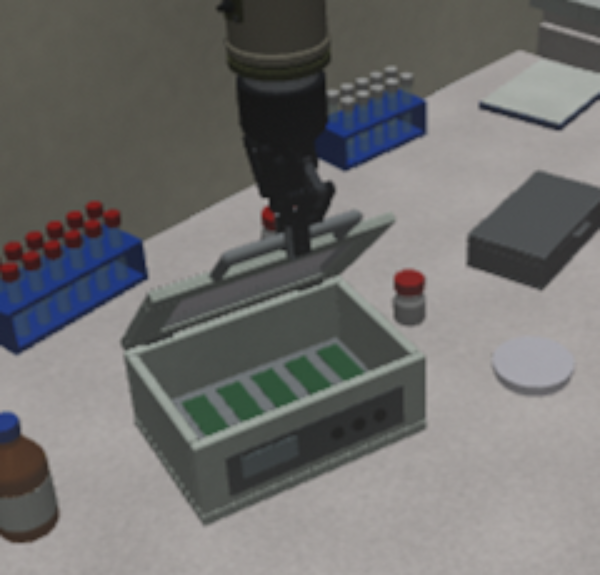

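View pics/scene8.png

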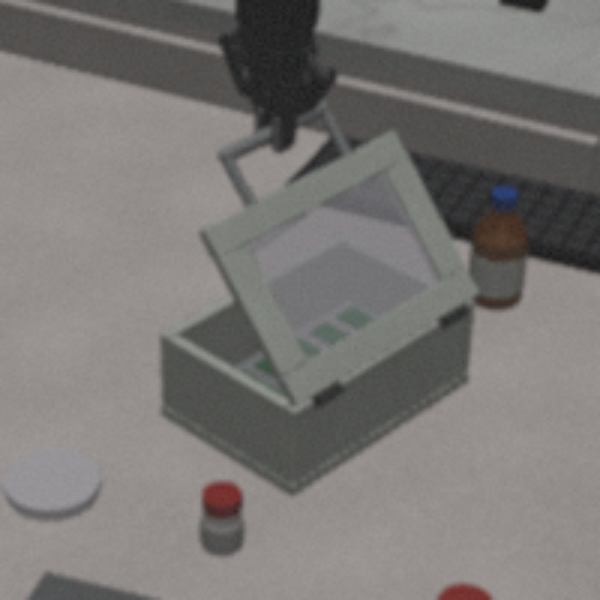

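move_arm(
  claw=[0,0,0,0,0,0,0,0],
  dp=[
    [0.024,0,-0.032],
    [0.026,0,-0.031],
    [0.028,0,-0.03],
    [0.03,0,-0.026],
    [0.032,0,-0.024],
    [0.034,0,-0.021],
    [0.035,0,-0.019],
    [0.036,0,-0.019],
  ],
  turn=[
    [0,0,0],
    [0,0,0],
    [0,0,0],
    [0,0,0],
    [0,0,0],
    [0,0,0],
    [0,0,0],
    [0,0,0],
  ],
)

```text
clock: 12.68
position: [0.5218, 0.2504, 0.2982]
ee_rot: [0.99, -0.143, -0.0, -0.0]
ft_force: [3.6, 4.7, -6.5]
grip_width: 0.149
```

```bash
cat > st.py <<'E'
from h import *
xh=np.array([.96,-.281,0]); H=np.array([.6189,.2218,.106])
o=manip.get_obs(); Rm=toolrot(); g=o["position"]-Rm[:,2]*.0187; d=g-H
t=np.arctan2(d[2],-d@xh); F=o["ft_force"]; rad=-np.cos(t)*xh+[0,0,np.sin(t)]; tan=np.sin(t)*xh+[0,0,np.cos(t)]
print(g.round(4),"r",np.hypot(d@xh,d[2]).round(4),"th",np.degrees(t).round(2),"F",F.round(1),"rad",round(F@rad,1),"tan",round(F@tan,1),"clk",o["clock"],"grip",o["grip_width"],"jv",abs(o["joint_velocities"]).max())
E
python3 st.py; cat > an.py <<'E'
import sys
from h import *
s=cams.camera("scene"); cv2.imwrite(f"pics/scene{sys.argv[1]}.png",cv2.resize(s[90:290,260:460,::-1],None,fx=4,fy=4,interpolation=cv2.INTER_CUBIC)[:600])
s=cams.camera("side"); cv2.imwrite(f"pics/side{sys.argv[1]}.png",cv2.resize(s[170:330,170:350,::-1],None,fx=4,fy=4,interpolation=cv2.INTER_CUBIC)[:600])
E
python3 an.py 9
```

```text
[0.5219 0.2504 0.3169] r 0.234 th 64.37 F [ 3.6  4.7 -6.5] rad -6.7 tan -0.9 clk 12.6833 grip 0.14867542670352749 jv 0.24754022902428735
```

View pics/scene9.png

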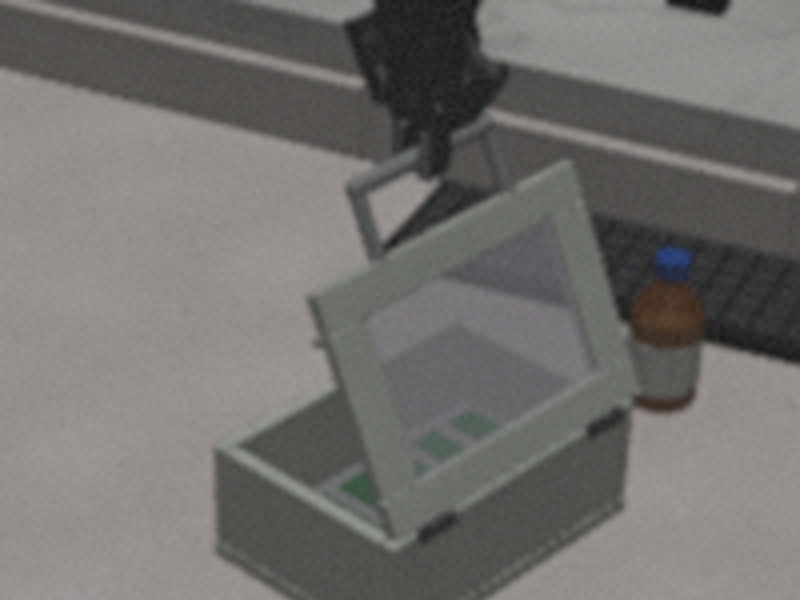

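View pics/side9.png

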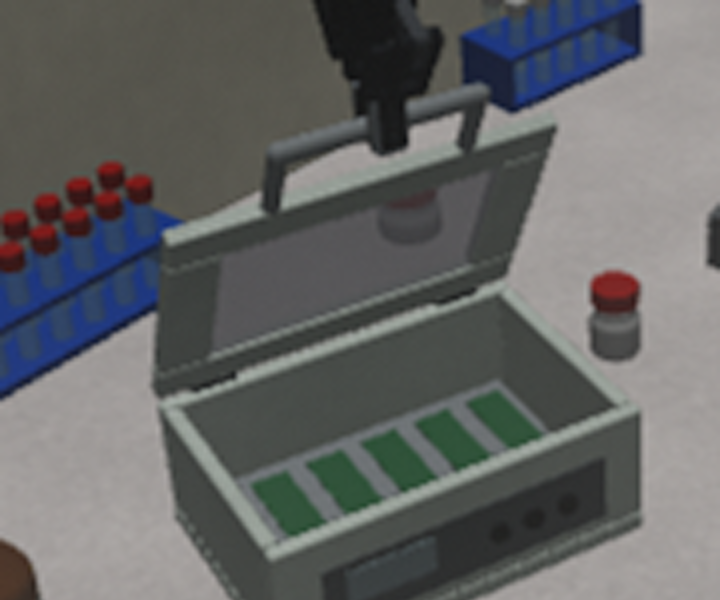

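```bash
cat > tri.py <<'E'
from h import *
import sys
xh=np.array([.96,-.281,0]); H=np.array([.6189,.2218,.106])
s=lambda u,v:(260+(u+.5)/4-.5,90+(v+.5)/4-.5); d=lambda u,v:(170+(u+.5)/4-.5,170+(v+.5)/4-.5)
a=list(map(float,sys.argv[1:])); ps=[]
for k in (0,4):
    p,e=tri([ray("scene",s(*a[k:k+2])),ray("side",d(*a[k+2:k+4]))]); print(p.round(4),np.round(e,4)); ps.append(p)
m=(ps[0]+ps[1])/2-H; print("len",np.linalg.norm(ps[0]-ps[1]),"r",np.hypot(m@xh,m[2]),"th",np.degrees(np.arctan2(m[2],-m@xh)))
E
python3 tri.py 358 188 483 92  485 130 273 152
```

```text
[0.5036 0.1864 0.3137] [0.0029 0.0029]
[0.5426 0.3104 0.3112] [0.0014 0.0014]
len 0.13003532926276487 r 0.22910884432531037 th 64.28496082542502
```

move_arm(
  claw=[0,0,0,0,0,0,0,0],
  dp=[
    [-0.025,0,0.013],
    [-0.025,0,0.013],
    [-0.025,0,0.014],
    [-0.025,0,0.015],
    [-0.024,0,0.015],
    [-0.024,0,0.016],
    [-0.023,0,0.016],
    [-0.023,0,0.017],
  ],
  turn=[
    [0,0,0],
    [0,0,0],
    [0,0,0],
    [0,0,0],
    [0,0,0],
    [0,0,0],
    [0,0,0],
    [0,0,0],
  ],
)

```text
clock: 13.45
position: [0.4849, 0.2613, 0.275]
ee_rot: [0.99, -0.143, 0.001, -0.0]
ft_force: [3.1, 4.8, -1.7]
grip_width: 0.152
```

```bash
python3 st.py
```

```text
[0.4849 0.2613 0.2937] r 0.234 th 53.33 F [ 3.1  4.8 -1.7] rad -2.3 tan 0.3 clk 13.45 grip 0.1515479543826101 jv 0.16445666123915267
```

move_arm(
  claw=[0,0,0,0,0,0,0,0],
  dp=[
    [-0.023,0,0.018],
    [-0.022,0,0.018],
    [-0.022,0,0.019],
    [-0.014,0,0.012],
    [-0.005,0,0.005],
    [0,0,0],
    [0,0,0],
    [0,0,0],
  ],
  turn=[
    [0,0,0],
    [0,0,0],
    [0,0,0],
    [0,0,0],
    [0,0,0],
    [0,0,0],
    [0,0,0],
    [0,0,0],
  ],
)

```text
clock: 14.12
position: [0.4685, 0.2662, 0.2609]
ee_rot: [0.99, -0.143, 0.001, -0.001]
ft_force: [4.5, 3.6, -2.3]
grip_width: 0.149
```

```bash
python3 st.py; python3 an.py 10
```

```text
[0.4685 0.2662 0.2796] r 0.234 th 47.9 F [ 4.5  3.6 -2.3] rad -3.9 tan 0.9 clk 14.1167 grip 0.14879178431227516 jv 0.0015512466465930181
```

View pics/scene10.png

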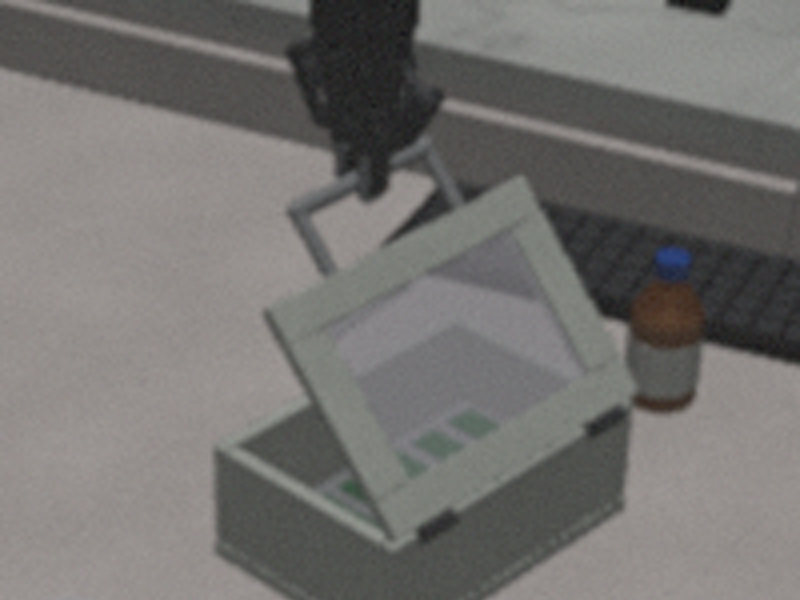

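View pics/side10.png

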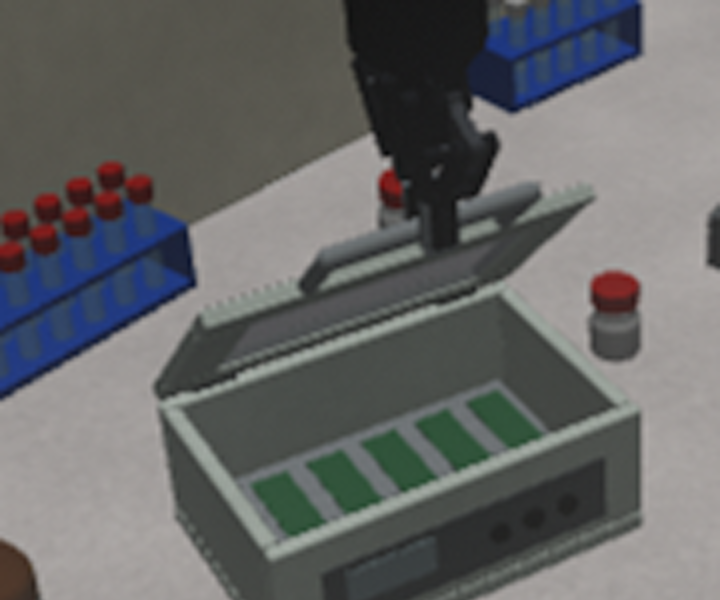

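```bash
python3 tri.py 297 210 533 193  427 147 316 274; python3 tri.py 270 316 592 196  521 182 210 322
```

```text
[0.4474 0.2047 0.2736] [0.0027 0.0027]
[0.4831 0.3388 0.2693] [0.0006 0.0006]
len 0.1388439527057218 r 0.23121973133230794 th 45.69003066014383
[0.4649 0.1341 0.2318] [0.003 0.003]
[0.5381 0.3779 0.2346] [0.0041 0.0041]
len 0.25452973147940666 r 0.1764942819895686 th 46.1272201054957
```

```bash
python3 - <<'E'
from h import *
cv2.imwrite("pics/scene11.png",cams.camera("scene")[:,:,::-1]);
E
python3 st.py
```

```text
[0.4685 0.2661 0.2796] r 0.234 th 47.9 F [ 3.9  3.7 -2.2] rad -3.5 tan 0.5 clk 14.2667 grip 0.14770258554294216 jv 0.0014295174139962894
```

View pics/scene11.png

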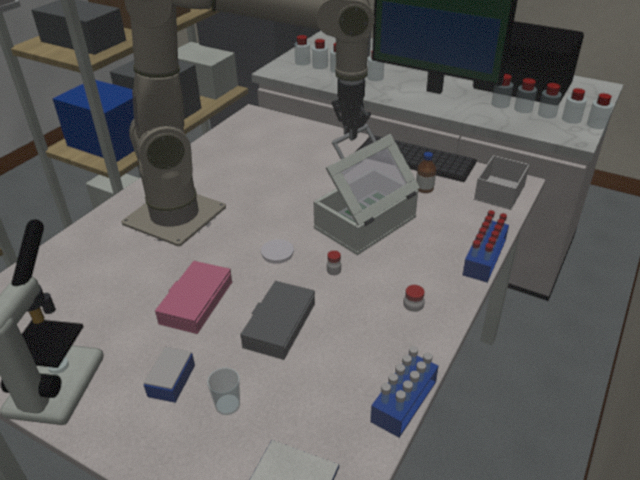

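The slide box is shut at (280,320), the cover is held at (370,175), and the other objects have not moved.

```bash
python3 -c "
from workcell import manip
print(manip.hand_in())"
```

```text
the job is handed in; nothing more can be done
None
```

The job is done and handed in at about 14.3 s of the 56 s allowed; no verdict came back.

- **Slide box:** I lowered the lid along its arc with closed fingers and pressed it level. The fingertips stopped at 49 mm with up to 18 N of force, and the camera views show it flush. In the last picture it is still shut.
- **Chamber cover:** I gripped the bar with a 25 N grip setting and raised the cover to about 64°, past the 57° balance point. Arm pose and cameras agreed on that angle. I then brought it back and am holding it at rest, with the bar still gripped and about 6 N on the wrist.
- **Final angle:** The two checks disagree slightly. The arm pose gives 47.9°, and the camera triangulation gives about 46°; the target was about 47°. I left it there.
- **Forces and bystanders:** The highest wrist force I saw was about 24 N, midway through the lift. In the last scene picture, the other objects in view stand where they started. The tweezers could not be made out in that picture.

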